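# Spring check on a gauge chest lid

### The arm

A 6-joint arm with a two-finger parallel gripper is mounted at the origin on the work surface. World frame = base frame: x ahead of the robot, y to its left, z up, the work surface at z = 0. Lengths are in m, angles in rad, forces in N, time in s.
With the tool pointing down it reaches from about 0.375 to 0.9 m from the base axis. Payload 3.1 kg.
Tool frame: the origin (TCP) lies where the fingers leave the gripper's body, on its centre line; the fingertips stand 73 mm ahead of it and the grasp point (between the pads) lies 54 mm ahead of it; z points along the fingers, y is the line along which they close (so a half turn about z gives the same grasp; the last joint's range is limited). The gripper opens to 85 mm and grips with 20 to 120 N. Pads are 22 mm wide; open, the fingers measure 114 mm over their backs; the gripper's body (76 mm by 85 mm) begins 54 mm behind the grasp point. The pads swing forward as they close: fully open they stand 13 mm farther back than shut.
Start: joints at [-1.393, 0.527, 1.433, -0, 1.181, -0.178], TCP at [0.218, -0.586, 0.304] pointing down, gripper open.
Joint ranges: [-3.08, 3.08], [-0.75, 2.2], [0.22, 2.44], [-1.43, 4.57], [0, 2.65], [-2.85, 2.85]. Speed limits (rad/s): [2.79, 2.79, 3.14, 3.14, 3.14, 3.14].

### API

Orientations are given as a unit quaternion [x, y, z, w].
In Python, from station import manip gives the robot as it stands.
- The arm moves only by the shell command python3 -m crank 'ROWS' [FORCE]. ROWS is JSON, a list of rows, each an object with "dp": the shift along the tool's x, y, z normalised to -1 to 1, where 1 is 50 cm, a list of three; "delta_rot": the turn, a rotation vector about the tool's x, y, z normalised to -1 to 1, where 1 is 2 pi rad, a list of three; "fingers": the opening, from -1 (shut) to 1 (fully open). A call has 1 to 12 rows; each row shifts and turns the commanded pose from where the row before left it, along the tool's axes as they then stand; what a row does not reach is not made up. A row lasts 1/12 s, in which the tool goes at most 41.7 mm and 7.16 degrees, less where a joint would pass 70% of its speed; a pose out of reach is approached as far as the arm can. A call with a number of a shift or a turn outside -1 to 1 is refused whole. A call with a gripper value outside its range is refused whole. The fingers move at their own pace and stop on an object; FORCE is the grip in N (left out, the last holds). Time passes only in rows, so rows that do not move let the fingers close. It gives the time, the measured TCP pose, the force, the opening and the grip force at its end, in the units of the state.
- manip.sense(): the state, without advancing time (a new reading comes with each control period).
- manip.snapshot(name): name is "scene" or "top"; returns (picture, depth): 400x640x3 uint8, red, green, blue; 400x640 float32, m along the optical axis (not along the pixel's ray), 0 where there is no reading.
- manip.camera_model(name): a dict with "fx", "fy", "cx", "cy" (pixels), "k1" (the pictures are not rectified: a ray, as slopes to the right and down, at radius r is drawn at 1 + k1 r^2 times it, then the intrinsics apply), "origin" and "attitude" of the camera in the world. Camera axes: x right, y up, looking along -z (the intrinsics and any distortion apply to the point x, -y, -z); pixel columns grow to the right and rows downward; lengths in m; the calibration is good to about 2 mm. A picture is of the moment at which its call begins. camera_model takes no time and is no camera call.
- manip.sign_off(): hands the job in; it is judged then, once.
The state is a dict: "t": time; "q": joint angles; "qd": joint speeds; "tau": joint torques, N m; "tcp_pos": TCP position; "tool_rot": TCP orientation; "force": force on the tool from outside, world axes, zero at the start; "ft_torque": the same for the moment, N m; "finger_gap": opening from 0.0 (shut) to 1.0 (fully open); "gripper_force": force on a finger pad.
Only numpy, scipy, OpenCV 4.12 (cv2) and the standard library are available. Lean on these libraries where they do the work, as an engineer would, in place of code of your own. Each camera call takes 0.05 s, during which the arm holds its last target. There are 200 camera calls.

### The job

The sprung steel lid of the blue gauge chest is due for its spring check. Take the lid by its bar handle and raise it past its balance point (the red line at 60 degrees) until its pointers stand in the green band, without letting it swing right back towards its stop; then bring it down again and finish still holding it, steady, just below the balance point with its pointers in the yellow band (45 to 57 degrees), so that a colleague can turn the spring screws. Leave the crankshaft, the micrometer and the brush where they lie.

Things in the scene. Friction and masses are not known exactly. Their poses are not given: they have to be found in the camera images.
- chest: fixed blue steel box, 200 mm deep (x), 260 wide (y), 95 high, with a flat blue lid; origin: centre of its underside, on the table; front (-x, handle side) roughly towards the robot; place and yaw vary. At y = +-136 mm stands a black quadrant, 97 to 133 mm from the hinge line, marked by lid angle: yellow 45-57.5 deg, red line 60, green 63-80; the lid has a white pointer over each
- lid (a joint): lid hinge, rad: 0 shut, grows as the front edge rises, stop at 1.8. Axis level, along the chest's y. Springs help to open it: balance at 1.047 rad (60 deg). Below that the 0.9 kg lid falls shut when let go (some 1.7 N at the bar lifts it from shut, 0.5 N square to the lid carries it at 0.9 rad); above it the spring swings it open to the stop. Hinge friction is small
- lid_hinge (a point): point on the hinge line midway across the lid: x = +100, y = 0, z = 95 mm in the chest's frame
- lid_bar (a point): middle of the lid's handle, a round steel bar 12 mm thick, 90 long along the chest's y, on two sloping 12 mm legs at its ends. From the hinge it lies 232 mm along the lid and 28 mm above the lid plane (shut: 32 mm in front of the chest, 123 above the table) and circles the hinge line. Nothing within 19 mm below it. It can turn between gripping fingers
- crank: loose steel crankshaft piece, 150 mm long (its y), 76 mm wide, 62 mm high, about 1.8 kg, lying on the table to the chest's left (its +y); origin: centre of its underside. Bystander.
- micrometer: loose micrometer lying on the table to the chest's right (its -y), black C-frame of 38 mm outer radius about its origin, with a steel barrel out to 95 mm along its x, 16 mm high. Bystander.
- brush: loose hand brush with a green handle, about 240 mm long, lying along its x on the table to the chest's right (its -y), beyond the micrometer. Bystander.

How it is judged:
By the outcome, as a careful person would: the job done as asked, in the order asked, and still so for the second after the job is handed in, while the arm keeps its last pose, push and grip.
It also fails if it takes over 38 s, if anything falls off the work surface, if the arm or the gripper's body presses on something with over 40 N, if the wrist force passes 120 N, or if a joint passes its speed limit or range.

## Working session

There is one attempt and no reset: what is moved stays moved. The work goes in short steps, Python scripts to look and compute and a shell command to move; the robot and the scene stay as the last step left them, time stands still between calls to the robot, and variables do not carry over. Pictures are saved under pics/ and viewed, at most 10 in all, crops included, and the job is handed in when it is done.

```bash
mkdir -p pics; ls
cat > h.py <<'E'
import numpy as np, cv2
from scipy.spatial.transform import Rotation as R
from station import manip
def rot(a):
    a=np.array(a,float); return a if a.shape==(3,3) else R.from_quat(a).as_matrix()
def pts(name,uv,d=None,z=None):
    """pixels -> world, by depth along the axis or onto plane z"""
    c=manip.camera_model(name); uv=np.atleast_2d(np.array(uv,float))
    K=np.array([[c['fx'],0,c['cx']],[0,c['fy'],c['cy']],[0,0,1.]])
    n=cv2.undistortPoints(uv[:,None],K,np.array([c['k1'],0,0,0.]))[:,0]
    r=np.c_[n[:,0],-n[:,1],-np.ones(len(n))]@rot(c['attitude']).T; o=np.array(c['origin'])
    s=np.asarray(d) if d is not None else (z-o[2])/r[:,2]
    return o+r*np.reshape(s,(-1,1))
E
python3 - <<'E'
from h import *
for n in('scene','top'):
    p,d=manip.snapshot(n); cv2.imwrite(f'pics/{n}0.png',p[:,:,::-1]); np.save(f'{n}0.npy',d); print(manip.camera_model(n))
print(manip.sense())
E
```

```text
pics
{'fx': 426.02925516845437, 'fy': 426.02925516845437, 'cx': 325.43652744249886, 'cy': 199.6491220045824, 'k1': 0.031111175624428767, 'origin': array([ 1.17535838, -0.50347695,  0.98068063]), 'attitude': array([0.33256365, 0.14476997, 0.36505778, 0.85742399])}
{'fx': 396.173041165091, 'fy': 396.173041165091, 'cx': 325.7444995421251, 'cy': 200.09733568919492, 'k1': -0.0014641614199497402, 'origin': array([0.4759113 , 0.07080731, 1.03964689]), 'attitude': array([-0.03572738,  0.04630811,  0.7136921 , -0.6980134 ])}
{'t': 0.1, 'q': array([-1.39351082e+00,  5.28403956e-01,  1.43380891e+00,  4.53390859e-06,
        1.18140437e+00, -1.78501368e-01]), 'qd': array([ 0.00113433, -0.00329555, -0.00127846,  0.00018578, -0.0017741 ,
       -0.00017225]), 'tau': array([-1.57557283e-04, -4.43304849e+01, -1.78586143e+01, -2.51370057e-04,
        3.87762513e-03,  2.56483884e-05]), 'tcp_pos': array([ 0.2176397 , -0.58532827,  0.30300139]), 'tool_rot': array([ 9.84218295e-01,  1.76955709e-01,  2.71177829e-06, -1.01228611e-03]), 'force': array([ 0.85586704, -0.46155395,  0.07438211]), 'ft_torque': array([0.01792281, 0.03859348, 0.004682  ]), 'gripper_force': 0.0, 'finger_gap': 1.000704441858249}
```

View pics/scene0.png

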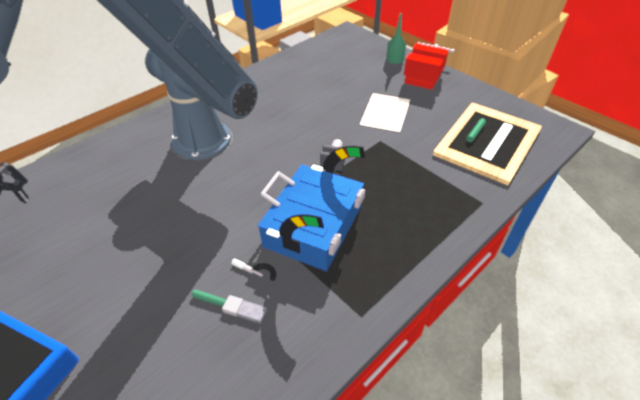

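View pics/top0.png

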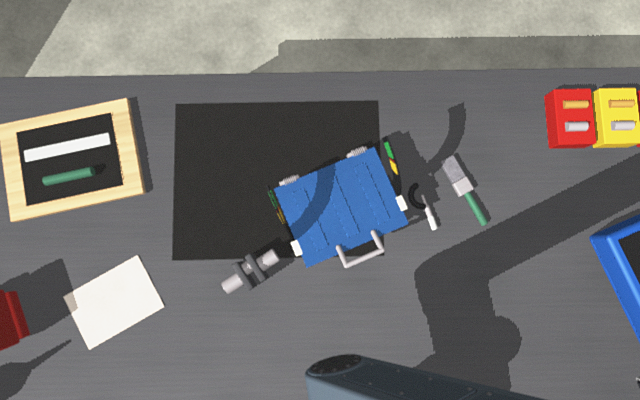

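The top view shows the lid at about (340,205), the bar from (345,265) to (382,248), hinges at (290,180) and (357,152), and the crank at (250,270). The micrometer is at (425,205) and the brush at (465,190). In the scene view the bar runs from about (266,192) to (283,174).

Run:
```python
from h import *
for n,box in(('top',(230,130,420,280)),('scene',(240,150,380,280))):
    im=cv2.imread(f'pics/{n}0.png').astype(int); d=np.load(f'{n}0.npy')
    b,g,r=im[...,0],im[...,1],im[...,2]
    m=np.zeros(b.shape,bool); x0,y0,x1,y1=box; m[y0:y1,x0:x1]=1
    blue=m&(b>1.5*r)&(b>90)&(d>0)
    v,u=np.nonzero(blue); P=pts(n,np.c_[u,v],d=d[v,u])
    L=P[(P[:,2]>.085)&(P[:,2]<.105)]
    rc=cv2.minAreaRect(L[:,:2].astype(np.float32)); print(n,'lid',len(L),np.median(L[:,2]),rc); print(cv2.boxPoints(rc))
    # bar: high, greyish points in front
    v,u=np.nonzero(m&(d>0)&(abs(b-r)<40)); P=pts(n,np.c_[u,v],d=d[v,u])
    k=(P[:,2]>.115)&(P[:,2]<.14)&(P[:,0]<np.median(L[:,0])-.06); B=P[k]
    if len(B): 
        print('bar',k.sum(),B.mean(0),B.min(0),B.max(0)); print(cv2.minAreaRect(B[:,:2].astype(np.float32)), u[k].min(),u[k].max(),v[k].min(),v[k].max())
for n,q in (('top',[(250,270),(425,210),(415,196),(480,212),(455,170)]),):
    print(pts(n,q,z=0.02))
im=cv2.imread('pics/top0.png')[130:290,220:500]; a=cv2.resize(im,None,fx=2.8,fy=2.8,interpolation=2)
im=cv2.imread('pics/scene0.png')[140:330,190:380]; c=cv2.resize(im,None,fx=3,fy=3,interpolation=2)
cv2.imwrite('pics/a.png',a)
```

```text
top lid 9101 0.09944775285407492 ((0.5709412693977356, 0.019471272826194763), (0.20420661568641663, 0.2668142318725586), 21.800832748413086)
[[ 0.42659542  0.10541789]
 [ 0.52568525 -0.14231388]
 [ 0.7152871  -0.06647535]
 [ 0.6161973   0.18125643]]
bar 340 [ 0.45342832 -0.02071457  0.12532061] [ 0.42547239 -0.07553903  0.1150058 ] [0.50828815 0.14037987 0.13728236]
((0.46342599391937256, 0.03435535728931427), (0.21858063340187073, 0.07237228751182556), 85.38509368896484) 290 384 233 268
scene lid 4537 0.09853513417490412 ((0.5716415643692017, 0.018700674176216125), (0.2049051821231842, 0.2748049795627594), 22.092187881469727)
[[ 0.42503425  0.10748286]
 [ 0.52838784 -0.14714593]
 [ 0.71824884 -0.07008151]
 [ 0.6148953   0.18454728]]
bar 211 [ 0.46383116 -0.00558362  0.1243535 ] [ 0.43100497 -0.07915856  0.11506229] [0.51055273 0.14104462 0.13957085]
((0.4678066670894623, 0.03238357603549957), (0.22238042950630188, 0.06996896117925644), 85.8081283569336) 261 328 161 200
[[ 0.42053682  0.25007789  0.02      ]
 [ 0.56328275 -0.20259579  0.02      ]
 [ 0.60039969 -0.17838452  0.02      ]
 [ 0.5549514  -0.34565521  0.02      ]
 [ 0.6669507  -0.2871866   0.02      ]]
```

View pics/a.png

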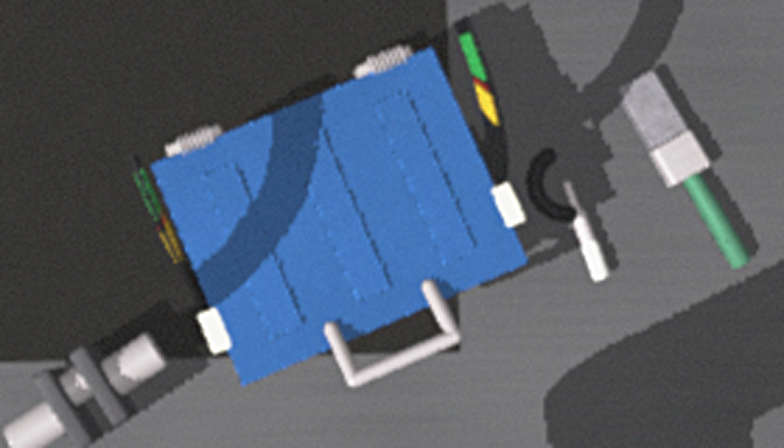

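The crop agrees: chest yaw is about 22°, with the bar from crop (352,380) to (455,340). Next I measure the bar across the two views and work out the approach.

```bash
cat >> h.py <<'E'
yaw=np.radians(21.95); C=np.array([.5713,.0191]); cx=np.array([np.cos(yaw),np.sin(yaw)]); cy=np.array([-cx[1],cx[0]])
def chest(P): q=P[:,:2]-C; return np.c_[q@cx,q@cy,P[:,2]]
E
python3 - <<'E'
from h import *
for n in('top','scene'):
    im=cv2.imread(f'pics/{n}0.png').astype(int); d=np.load(f'{n}0.npy')
    v,u=np.mgrid[150:290,240:420].reshape(2,-1); v,u=v[d[v,u]>0],u[d[v,u]>0]
    P=pts(n,np.c_[u,v],d=d[v,u]); Q=chest(P)
    k=(Q[:,0]<-.120)&(Q[:,0]>-.15)&(abs(Q[:,1])<.035)&(Q[:,2]>.11)&(Q[:,2]<.14)
    print(n,k.sum(),Q[k].mean(0),Q[k].min(0),Q[k].max(0),np.polyfit(Q[k,1],Q[k,0],1))
    k=(Q[:,0]<-.110)&(Q[:,0]>-.15)&(abs(Q[:,1])<.09)&(Q[:,2]>.10)&(Q[:,2]<.14); print('y ext',Q[k,1].min(),Q[k,1].max())
# two-view bar: mid pixel of bar triangulated
uvt=None
ms={}
for n in('top','scene'):
    d=np.load(f'{n}0.npy'); v,u=np.mgrid[150:290,240:420].reshape(2,-1); ok=d[v,u]>0; v,u=v[ok],u[ok]
    Q=chest(pts(n,np.c_[u,v],d=d[v,u])); k=(Q[:,0]<-.122)&(Q[:,0]>-.15)&(abs(Q[:,1])<.055)&(Q[:,2]>.105)&(Q[:,2]<.14)
    uv=[(u[k].mean(),v[k].mean())]; a,b=pts(n,uv,z=.2)[0],pts(n,uv,z=0)[0]; ms[n]=(a,(b-a)/np.linalg.norm(b-a))
(a,p),(b,q)=ms.values(); s=np.linalg.lstsq(np.c_[p,-q],b-a,rcond=None)[0]
X,Y=a+s[0]*p,b+s[1]*q; print('tri',X,Y,'gap',np.linalg.norm(X-Y),chest((X+Y)[None]/2))
E
```

```text
top 161 [-1.31990005e-01 -2.63886516e-05  1.27224321e-01] [-0.13821395 -0.03443303  0.12110811] [-0.12630463  0.03420758  0.13139894] [ 0.00364958 -0.13198991]
y ext -0.04860685396708432 0.05302844547005848
scene 86 [-1.29520204e-01  9.15001127e-05  1.26253086e-01] [-0.13626484 -0.03396565  0.11749072] [-0.12455421  0.03448285  0.1312772 ] [ 0.00477015 -0.12952064]
y ext -0.05398806790599877 0.04966853437458926
tri [ 0.44828008 -0.0287409   0.11808302] [ 0.4473772  -0.02985938  0.11823091] gap 0.001445014158251945 [[-0.13261282  0.00126163  0.11815696]]
```

```bash
cat >> h.py <<'E'
def barp(deg,x0=-.1315):
    a=np.radians(deg)+np.arctan2(28,232); x=.1+x0+.132-.2337*np.cos(a)
    return np.r_[C+x*cx,.095+.2337*np.sin(a)]
Rt=np.c_[[cx[1],-cx[0],0],[cx[0],cx[1],0],[0,0,-1.]]  # tool x,y,z columns
def to(p,Rg=Rt):
    """dp (units) in present and target tool axes, rotation (units) from measured pose to grasp point p"""
    s=manip.sense(); Rn=rot(s['tool_rot']); t=p-.054*Rg[:,2]-s['tcp_pos']
    print('pos',s['tcp_pos'].round(4),'dp now',(t@Rn/.5).round(4),'dp target axes',(t@Rg/.5).round(4),'rot',(R.from_matrix(Rn.T@Rg).as_rotvec()/2/np.pi).round(4))
E
python3 - <<'E'
from h import *
print(np.linalg.det(Rt)); to(barp(0)+[0,0,.09])
E
```

```text
-1.0Traceback (most recent call last):
  File "<stdin>", line 2, in <module>
  File "h.py", line 23, in to
    print('pos',s['tcp_pos'].round(4),'dp now',(t@Rn/.5).round(4),'dp target axes',(t@Rg/.5).round(4),'rot',(R.from_matrix(Rn.T@Rg).as_rotvec()/2/np.pi).round(4))
                                                                                                             ~~~~~~~~~~~~~^^^^^^^^^
  File "scipy/spatial/transform/_rotation.pyx", line 1143, in scipy.spatial.transform._rotation.Rotation.from_matrix
ValueError: Non-positive determinant (left-handed or null coordinate frame) in rotation matrix 0: [[ 2.73115857e-02  9.99626903e-01 -3.63597577e-04]
 [ 9.99625006e-01 -2.73108094e-02  1.99166129e-03]
 [-1.98098806e-03  4.17856658e-04  9.99997951e-01]].
```

```bash
sed -i 's/Rt=np.c_\[\[cx\[1\],-cx\[0\],0\]/Rt=np.c_[[-cx[1],cx[0],0]/' h.py
python3 - <<'E'
from h import *
print(np.linalg.det(Rt)); to(barp(0)+[0,0,.09])
E
```

```text
1.0
pos [ 0.2176 -0.5853  0.303 ] dp now [ 0.8211 -0.8794  0.074 ] dp target axes [0.8568 0.8449 0.072 ] rot [-2.000e-04 -3.000e-04 -2.543e-01]
```

```bash
r='x'; python3 -m crank '[{"dp":[0.051,-0.055,0.004],"delta_rot":[0,0,0],"fingers":0.2},{"dp":[0.051,-0.055,0.004],"delta_rot":[0,0,0],"fingers":0.2},{"dp":[0.051,-0.055,0.004],"delta_rot":[0,0,0],"fingers":0.2},{"dp":[0.051,-0.055,0.004],"delta_rot":[0,0,0],"fingers":0.2},{"dp":[0.051,-0.055,0.004],"delta_rot":[0,0,0],"fingers":0.2},{"dp":[0.051,-0.055,0.004],"delta_rot":[0,0,0],"fingers":0.2},{"dp":[0.051,-0.055,0.004],"delta_rot":[0,0,0],"fingers":0.2},{"dp":[0.051,-0.055,0.004],"delta_rot":[0,0,0],"fingers":0.2},{"dp":[0.051,-0.055,0.004],"delta_rot":[0,0,0],"fingers":0.2},{"dp":[0.051,-0.055,0.004],"delta_rot":[0,0,0],"fingers":0.2},{"dp":[0.051,-0.055,0.004],"delta_rot":[0,0,0],"fingers":0.2},{"dp":[0.051,-0.055,0.004],"delta_rot":[0,0,0],"fingers":0.2}]' 60
python3 -m crank '[{"dp":[0.051,-0.055,0.004],"delta_rot":[0,0,0],"fingers":0.2},{"dp":[0.051,-0.055,0.004],"delta_rot":[0,0,0],"fingers":0.2},{"dp":[0.051,-0.055,0.004],"delta_rot":[0,0,0],"fingers":0.2},{"dp":[0.051,-0.055,0.004],"delta_rot":[0,0,0],"fingers":0.2},{"dp":[0,0,0],"delta_rot":[0,0,-0.018],"fingers":0.2},{"dp":[0,0,0],"delta_rot":[0,0,-0.018],"fingers":0.2},{"dp":[0,0,0],"delta_rot":[0,0,-0.018],"fingers":0.2},{"dp":[0,0,0],"delta_rot":[0,0,-0.018],"fingers":0.2},{"dp":[0,0,0],"delta_rot":[0,0,-0.018],"fingers":0.2},{"dp":[0,0,0],"delta_rot":[0,0,-0.018],"fingers":0.2},{"dp":[0,0,0],"delta_rot":[0,0,-0.018],"fingers":0.2}]'
python3 -m crank '[{"dp":[0,0,0],"delta_rot":[0,0,-0.018],"fingers":0.2},{"dp":[0,0,0],"delta_rot":[0,0,-0.018],"fingers":0.2},{"dp":[0,0,0],"delta_rot":[0,0,-0.018],"fingers":0.2},{"dp":[0,0,0],"delta_rot":[0,0,-0.018],"fingers":0.2},{"dp":[0,0,0],"delta_rot":[0,0,-0.018],"fingers":0.2},{"dp":[0,0,0],"delta_rot":[0,0,-0.018],"fingers":0.2},{"dp":[0,0,0],"delta_rot":[0,0,-0.018],"fingers":0.2},{"dp":[0,0,0],"delta_rot":[0,0,0],"fingers":0.2},{"dp":[0,0,0],"delta_rot":[0,0,0],"fingers":0.2}]'
python3 - <<'E'
from h import *
to(barp(0)); s=manip.sense(); print(s['q'],s['t'],s['finger_gap'],s['force'])
E
```

```text
t: 1.1
tcp_pos: [0.3898, -0.1681, 0.2797]
tool_rot: [0.984, 0.177, -0.0, -0.0]
force: [0.4, 0.3, -0.4]
finger_gap: 0.596
gripper_force: 0.0
t: 2.02
tcp_pos: [0.4467, -0.0311, 0.2717]
tool_rot: [0.838, 0.545, -0.0, -0.0]
force: [0.5, -0.1, -0.5]
finger_gap: 0.599
gripper_force: 0.0
t: 2.77
tcp_pos: [0.4468, -0.0312, 0.2717]
tool_rot: [0.567, 0.824, -0.0, -0.0]
force: [-0.7, 0.1, -0.6]
finger_gap: 0.601
gripper_force: 0.0
pos [ 0.4468 -0.0312  0.2717] dp now [0.0003 0.0057 0.1895] dp target axes [0.0002 0.0056 0.1895] rot [-0.0001 -0.0001 -0.0028]
[-3.20227738e-01  3.42128521e-01  1.89700212e+00  2.82079949e-05
  9.02985509e-01 -6.85702673e-01] 2.7667 0.6014005959661205 [-0.68538429  0.05856355 -0.62809386]
```

```bash
python3 -m crank '[{"dp":[0,0.003,0.03],"delta_rot":[0,0,-0.003],"fingers":-0.2},{"dp":[0,0.003,0.03],"delta_rot":[0,0,0],"fingers":-0.2},{"dp":[0,0,0.03],"delta_rot":[0,0,0],"fingers":-0.2},{"dp":[0,0,0.03],"delta_rot":[0,0,0],"fingers":-0.2},{"dp":[0,0,0.03],"delta_rot":[0,0,0],"fingers":-0.2},{"dp":[0,0,0.02],"delta_rot":[0,0,0],"fingers":-0.2},{"dp":[0,0,0.012],"delta_rot":[0,0,0],"fingers":-0.2},{"dp":[0,0,0.007],"delta_rot":[0,0,0],"fingers":-0.2},{"dp":[0,0,0],"delta_rot":[0,0,0],"fingers":-0.2},{"dp":[0,0,0],"delta_rot":[0,0,0],"fingers":-0.2}]' 60
python3 - <<'E'
from h import *
to(barp(0)); p,d=manip.snapshot('scene'); cv2.imwrite('pics/b.png',cv2.resize(p[120:300,180:400,::-1],None,fx=3,fy=3,interpolation=2))
E
```

```text
t: 3.6
tcp_pos: [0.4499, -0.0302, 0.1776]
tool_rot: [0.558, 0.83, 0.0, 0.0]
force: [0.3, 1.3, 1.3]
finger_gap: 0.402
gripper_force: 0.0
pos [ 0.4499 -0.0302  0.1776] dp now [ 0.0007 -0.001   0.0013] dp target axes [ 0.0007 -0.001   0.0013] rot [0.0001 0.     0.0005]
```

View pics/b.png

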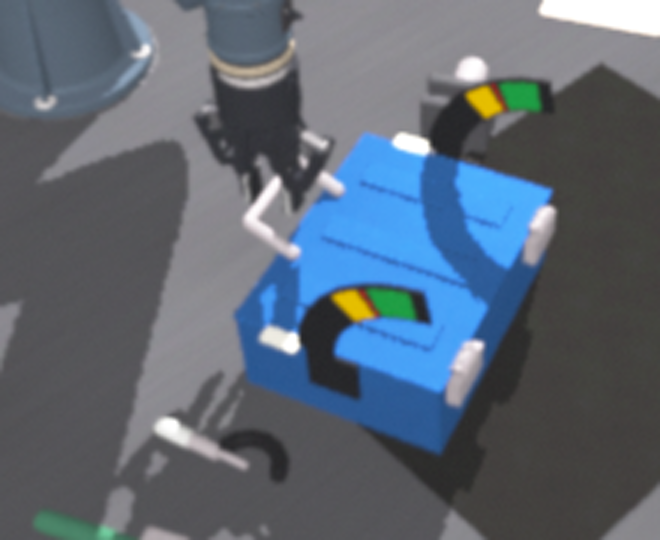

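The fingers straddle the bar at crop (265,200) and stay clear of the lid's front edge. Closing now.

```bash
python3 -m crank '[{"dp":[0,0,0.001],"delta_rot":[0,0,0],"fingers":-1},{"dp":[0,0,0],"delta_rot":[0,0,0],"fingers":-1},{"dp":[0,0,0],"delta_rot":[0,0,0],"fingers":-1},{"dp":[0,0,0],"delta_rot":[0,0,0],"fingers":-1},{"dp":[0,0,0],"delta_rot":[0,0,0],"fingers":-1},{"dp":[0,0,0],"delta_rot":[0,0,0],"fingers":-1}]' 60
python3 - <<'E'
from h import *
b=[barp(a) for a in range(0,79,6)]
for i in range(1,len(b)): print(i*6,((b[i]-b[i-1])@Rt/.5).round(4))
E
```

```text
t: 4.15
tcp_pos: [0.4498, -0.0303, 0.1772]
tool_rot: [0.558, 0.83, -0.0, 0.0]
force: [-1.3, -1.4, 3.9]
finger_gap: 0.116
gripper_force: 58.6
6 [ 0.      0.0084 -0.0482]
12 [-0.      0.0134 -0.0471]
18 [ 0.      0.0182 -0.0454]
24 [-0.      0.0229 -0.0432]
30 [-0.      0.0273 -0.0406]
36 [-0.      0.0314 -0.0375]
42 [ 0.      0.0351 -0.0341]
48 [-0.      0.0385 -0.0302]
54 [ 0.      0.0414 -0.026 ]
60 [-0.      0.0439 -0.0215]
66 [ 0.      0.0459 -0.0168]
72 [-0.      0.0474 -0.0119]
78 [-0.      0.0484 -0.0069]
```

```bash
python3 -m crank '[{"dp":[0,0.004,-0.024],"delta_rot":[0,0,0],"fingers":-1},{"dp":[0,0.0045,-0.024],"delta_rot":[0,0,0],"fingers":-1},{"dp":[0,0.006,-0.0235],"delta_rot":[0,0,0],"fingers":-1},{"dp":[0,0.007,-0.0235],"delta_rot":[0,0,0],"fingers":-1},{"dp":[0,0.0085,-0.0225],"delta_rot":[0,0,0],"fingers":-1},{"dp":[0,0.0095,-0.0225],"delta_rot":[0,0,0],"fingers":-1},{"dp":[0,0,0],"delta_rot":[0,0,0],"fingers":-1}]'
python3 - <<'E'
from h import *
to(barp(18)); p,d=manip.snapshot('scene'); cv2.imwrite('pics/c.png',cv2.resize(p[120:300,180:400,::-1],None,fx=3,fy=3,interpolation=2)); print(manip.sense()['force'])
E
```

```text
t: 4.73
tcp_pos: [0.4677, -0.023, 0.2479]
tool_rot: [0.557, 0.83, -0.001, 0.0]
force: [-3.0, -4.9, -0.7]
finger_gap: 0.115
gripper_force: 58.7
pos [ 0.4677 -0.023   0.2479] dp now [0.0007 0.0006 0.0012] dp target axes [0.0007 0.0006 0.0012] rot [-0.0002  0.0002  0.0009]
[-2.37903898 -4.69199646 -0.70331368]
```

View pics/c.png

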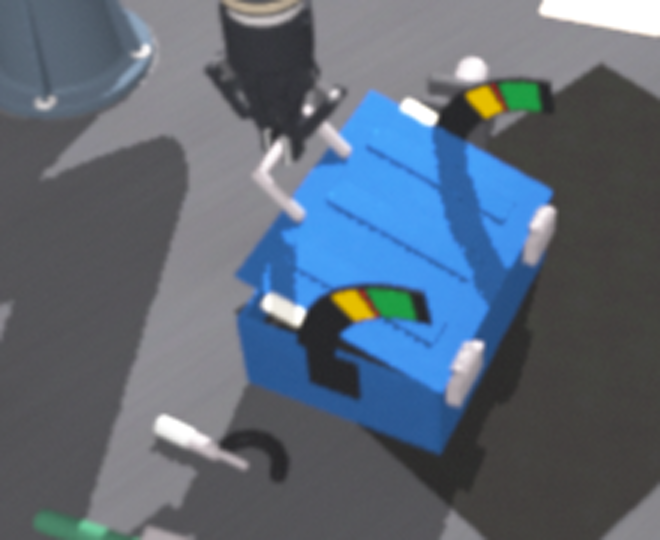

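The lid is up about 18° with the bar held at crop (285,155), and the forces are low. Continuing along the arc.

```bash
python3 -m crank '[{"dp":[0,0.011,-0.022],"delta_rot":[0,0,0],"fingers":-1},{"dp":[0,0.012,-0.0215],"delta_rot":[0,0,0],"fingers":-1},{"dp":[0,0.013,-0.021],"delta_rot":[0,0,0],"fingers":-1},{"dp":[0,0.014,-0.02],"delta_rot":[0,0,0],"fingers":-1},{"dp":[0,0.015,-0.019],"delta_rot":[0,0,0],"fingers":-1},{"dp":[0,0.016,-0.0185],"delta_rot":[0,0,0],"fingers":-1},{"dp":[0,0.017,-0.0175],"delta_rot":[0,0,0],"fingers":-1},{"dp":[0,0.018,-0.0165],"delta_rot":[0,0,0],"fingers":-1},{"dp":[0,0.019,-0.0155],"delta_rot":[0,0,0],"fingers":-1},{"dp":[0,0.0195,-0.0145],"delta_rot":[0,0,0],"fingers":-1},{"dp":[0,0,0],"delta_rot":[0,0,0],"fingers":-1}]'
python3 - <<'E'
from h import *
to(barp(48)); to(barp(71)); to(barp(52)); print(manip.sense()['force'])
E
```

```text
t: 5.7
tcp_pos: [0.5372, 0.0049, 0.3421]
tool_rot: [0.557, 0.83, -0.004, -0.002]
force: [-13.1, -7.7, 16.7]
finger_gap: 0.113
gripper_force: 59.1
pos [0.5372 0.0049 0.3421] dp now [0.0009 0.0061 0.0038] dp target axes [0.0009 0.0061 0.0038] rot [-0.0015  0.0003  0.0009]
pos [0.5372 0.0049 0.3421] dp now [-0.0003  0.1762 -0.0725] dp target axes [ 0.0009  0.1768 -0.0709] rot [-0.0015  0.0003  0.0009]
pos [0.5372 0.0049 0.3421] dp now [ 0.0007  0.0333 -0.0143] dp target axes [ 0.0009  0.0334 -0.014 ] rot [-0.0015  0.0003  0.0009]
[-13.07630167  -7.65779226  16.66118025]
```

```bash
python3 -m crank '[{"dp":[0,0.0195,-0.015],"delta_rot":[0,0,0],"fingers":-1},{"dp":[0,0.0203,-0.014],"delta_rot":[0,0,0],"fingers":-1},{"dp":[0,0.0207,-0.013],"delta_rot":[0,0,0],"fingers":-1},{"dp":[0,0.0215,-0.012],"delta_rot":[0,0,0],"fingers":-1},{"dp":[0,0,0],"delta_rot":[0,0,0],"fingers":-1}]'
python3 - <<'E'
from h import *
to(barp(60)); to(barp(71)); f=manip.sense()['force']; print('chest f',f[:2]@cx,f[:2]@cy,f[2])
p,d=manip.snapshot('scene'); cv2.imwrite('pics/d.png',cv2.resize(p[100:280,200:420,::-1],None,fx=3,fy=3,interpolation=2))
E
```

```text
t: 6.12
tcp_pos: [0.5781, 0.0213, 0.3692]
tool_rot: [0.558, 0.83, -0.001, 0.001]
force: [-6.7, -4.2, 11.6]
finger_gap: 0.109
gripper_force: 59.6
pos [0.5781 0.0213 0.3692] dp now [0.0011 0.0032 0.0105] dp target axes [0.001  0.0032 0.0105] rot [-0.      0.0005  0.0007]
pos [0.5781 0.0213 0.3692] dp now [ 0.0006  0.0886 -0.0166] dp target axes [ 0.001   0.0886 -0.0166] rot [-0.      0.0005  0.0007]
chest f -7.7569547567243 -1.3843648540656202 11.563460901333945
```

View pics/d.png

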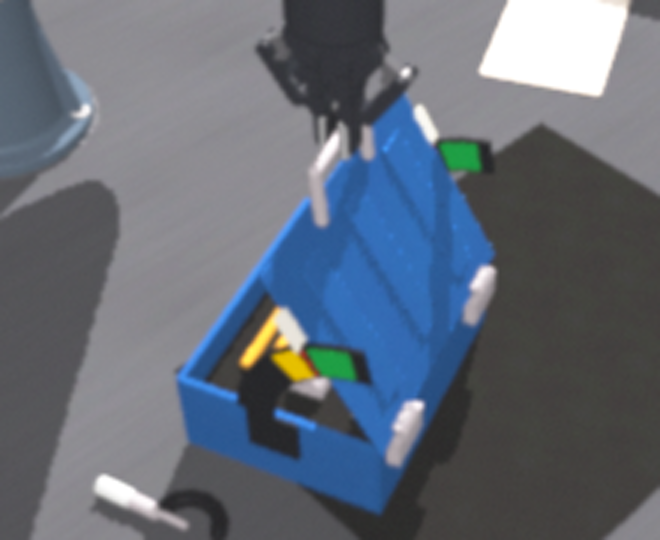

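The lid is near 55 to 60°, with the right pointer tip at crop (290,330) beside the yellow band at (295,365). Going on into the green.

```bash
python3 -m crank '[{"dp":[0,0.021,-0.0095],"delta_rot":[0,0,0],"fingers":-1},{"dp":[0,0.0215,-0.0085],"delta_rot":[0,0,0],"fingers":-1},{"dp":[0,0.022,-0.007],"delta_rot":[0,0,0],"fingers":-1},{"dp":[0,0.022,-0.006],"delta_rot":[0,0,0],"fingers":-1},{"dp":[0,0,0],"delta_rot":[0,0,0],"fingers":-1}]'
cat >> h.py <<'E'
def lid():
    f=manip.sense()['force']; print('chest f',f[:2]@cx,f[:2]@cy,f[2])
    for n in('top','scene'):
        im,d=manip.snapshot(n); im=im.astype(int); v,u=np.nonzero((im[...,2]>1.5*im[...,0])&(im[...,2]>70)&(d>0))
        Q=chest(pts(n,np.c_[u,v],d=d[v,u])); Q=Q[(abs(Q[:,1])<.12)&(Q[:,0]>-.12)&(Q[:,0]<.13)&(Q[:,2]>.125)&(Q[:,2]<.4)]
        if len(Q)<50: print(n,len(Q)); continue
        c=np.median(Q,0)
        for _ in range(4):
            w=np.linalg.svd(Q-c,full_matrices=0)[2][2]; r=abs((Q-c)@w); Q=Q[r<max(.004,np.median(r)*2)]; c=Q.mean(0)
        w*=np.sign(w[2]) or 1
        print(n,len(Q),'angle',np.degrees(np.arctan2(-w[0],w[2]))%180,'wy',w[1],'dist hinge',w@(np.array([.1,0,.095])-c))
    return im
E
python3 - <<'E'
from h import *
to(barp(71)); im=lid(); cv2.imwrite('pics/e.png',cv2.resize(im[100:280,200:420,::-1].astype('uint8'),None,fx=3,fy=3,interpolation=2))
E
```

```text
t: 6.58
tcp_pos: [0.6199, 0.038, 0.3842]
tool_rot: [0.558, 0.83, 0.001, 0.003]
force: [-1.2, -2.9, 7.5]
finger_gap: 0.112
gripper_force: 62.7
pos [0.6199 0.038  0.3842] dp now [ 0.0012 -0.0014  0.0133] dp target axes [ 0.0012 -0.0014  0.0133] rot [0.0008 0.0005 0.0007]
chest f -2.2293314157726387 -2.2198833921149603 7.5154847272571335
top 419 angle 109.3875259298556 wy 0.010007737596350574 dist hinge -0.005933052707987664
scene 2790 angle 109.3467573325576 wy -0.0013724789750803592 dist hinge -0.005148526819547588
```

View pics/e.png

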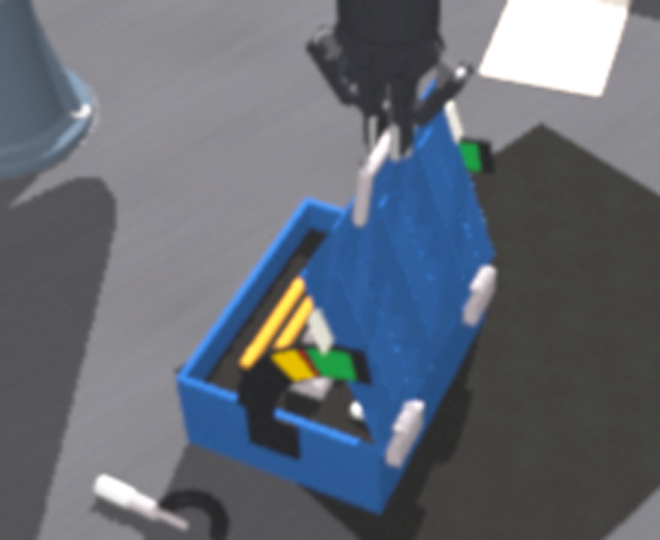

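The fit gives 70.6° and the right pointer at crop (322,340) lies over the green patch. After a short hold I bring the lid down to about 51.5°.

```bash
python3 -m crank '[{"dp":[0,0,0],"delta_rot":[0,0,0],"fingers":-1},{"dp":[0,0,0],"delta_rot":[0,0,0],"fingers":-1},{"dp":[0,0,0],"delta_rot":[0,0,0],"fingers":-1},{"dp":[0,-0.0185,0.0045],"delta_rot":[0,0,0],"fingers":-1},{"dp":[0,-0.0185,0.0055],"delta_rot":[0,0,0],"fingers":-1},{"dp":[0,-0.0185,0.0065],"delta_rot":[0,0,0],"fingers":-1},{"dp":[0,-0.0185,0.0075],"delta_rot":[0,0,0],"fingers":-1},{"dp":[0,-0.018,0.0085],"delta_rot":[0,0,0],"fingers":-1},{"dp":[0,-0.018,0.0095],"delta_rot":[0,0,0],"fingers":-1},{"dp":[0,-0.018,0.0105],"delta_rot":[0,0,0],"fingers":-1},{"dp":[0,-0.0175,0.0115],"delta_rot":[0,0,0],"fingers":-1},{"dp":[0,0,0],"delta_rot":[0,0,0],"fingers":-1}]'
python3 - <<'E'
from h import *
to(barp(51.5)); lid(); p,d=manip.snapshot('scene'); cv2.imwrite('pics/f.png',cv2.resize(p[100:280,200:420,::-1],None,fx=3,fy=3,interpolation=2))
E
```

```text
t: 7.68
tcp_pos: [0.5482, 0.0094, 0.3505]
tool_rot: [0.558, 0.83, -0.002, -0.0]
force: [-4.8, -5.3, 9.1]
finger_gap: 0.111
gripper_force: 65.3
pos [0.5482 0.0094 0.3505] dp now [0.0008 0.0062 0.0049] dp target axes [0.0008 0.0062 0.0049] rot [-0.0005  0.0003  0.0006]
chest f -6.424298568772943 -3.122901074968966 9.063081547566847
top 1342 angle 129.60851911507586 wy 0.011814006455149354 dist hinge -0.006053880243172572
scene 3363 angle 129.46997247175494 wy -0.0012870538417931467 dist hinge -0.00442523418452874
```

View pics/f.png

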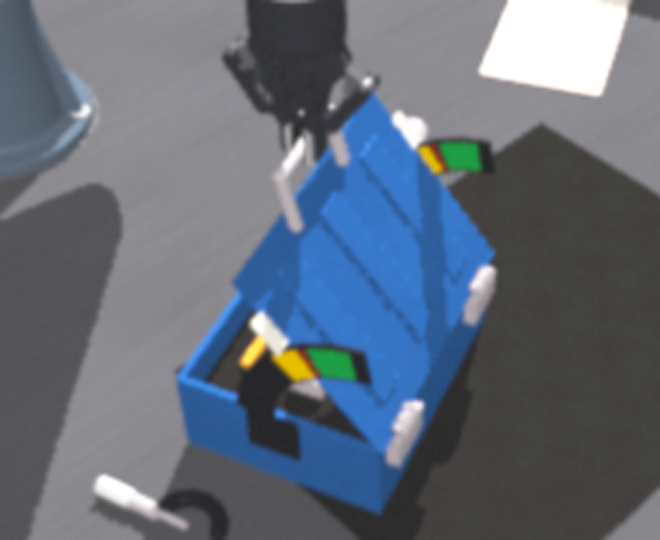

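The lid stands at 50.5° and the right pointer at crop (270,330) points to the yellow patch, with the bar still gripped. I let it settle, check once more and hand it in.

```bash
python3 -m crank '[{"dp":[0,0,0],"delta_rot":[0,0,0],"fingers":-1},{"dp":[0,0,0],"delta_rot":[0,0,0],"fingers":-1},{"dp":[0,0,0],"delta_rot":[0,0,0],"fingers":-1},{"dp":[0,0,0],"delta_rot":[0,0,0],"fingers":-1},{"dp":[0,0,0],"delta_rot":[0,0,0],"fingers":-1},{"dp":[0,0,0],"delta_rot":[0,0,0],"fingers":-1}]'
python3 - <<'E'
from h import *
lid(); s=manip.sense(); print(abs(s['qd']).max())
if s['gripper_force']>40 and abs(s['qd']).max()<.03: print(manip.sign_off())
E
```

```text
t: 8.33
tcp_pos: [0.5493, 0.0098, 0.3513]
tool_rot: [0.558, 0.83, -0.001, 0.0]
force: [-5.4, -3.8, 10.0]
finger_gap: 0.115
gripper_force: 65.4
chest f -6.370871592272066 -1.4814146187822146 10.027855654425577
top 1287 angle 129.06061310810105 wy 0.014778411321267304 dist hinge -0.006046322399981128
scene 3311 angle 129.21624751684425 wy -0.00048501650440084857 dist hinge -0.004294355192103861
0.0017488627963973922
the job is handed in; nothing more can be done
None
```

I raised the lid to about 70.6°, in the green band, brought it back down to about 51° in the yellow, and handed the job in at about 8.4 s with the bar still gripped and the lid steady; the arm never went near the crankshaft, micrometer or brush.

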